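Load the thin wear plate into the lapping rig

ROBOT

A 6-joint arm with a two-finger parallel gripper is mounted at the origin on the work surface. World frame = base frame: x ahead of the robot, y to its left, z up, the work surface at z = 0. Lengths are in mm, angles in rad, forces in N, time in s.
With the tool pointing down it reaches from about 300 to 775 mm from the base axis. Payload 14.6 kg.
Tool frame: the origin (TCP) lies midway between the tips of the shut fingers; the grasp point (between the pads) lies 19 mm behind it; x points along the fingers, z is the direction in which the jaws open and shut, and the axes are right-handed (so a half turn about x gives the same grasp; the last joint's range is limited). The gripper opens to 94 mm and grips with 3 to 60 N. Pads are 16 mm wide; open, the fingers measure 119 mm over their backs; the gripper's body (75 mm by 177 mm) begins 78 mm behind the grasp point.
Start: joints at [1.068, 0.3, 1.521, -0, 1.321, -0.067], TCP at [232.171, 498.584, 205.446] pointing down, gripper open.
Joint ranges: [-3.03, 3.03], [-0.79, 2.21], [0.23, 2.52], [-1.04, 4.18], [0, 3.07], [-2.55, 2.55]. Speed limits (rad/s): [2.22, 2.22, 2.57, 3.14, 3.14, 3.14].

INTERFACE

Orientations are given as [roll, pitch, yaw] about the fixed x, y, z axes, in that order (R = Rz(yaw) Ry(pitch) Rx(roll)).
In Python, from cell import * gives the robot as it stands.
- The arm moves only by the tool play_rows, never from a script. Its argument "motion" is one flat list of numbers, 7 for each row, row after row: the turn, a rotation vector about the tool's x, y, z in rad, then the shift along the tool's x, y, z in m, then the closure, from -1 (fully open) to 1 (shut), so that 0 is half open. In form: [rx, ry, rz, x, y, z, fingers, rx, ry, rz, x, y, z, fingers, ...]. A call has 1 to 20 rows; each row shifts and turns the pose as measured when the row begins, along the tool's axes as they then stand; what a row does not reach is not made up. A row lasts 1/10 s, in which the tool goes at most 50 mm and 8.59 degrees, less where a joint would pass 70% of its speed; a pose out of reach is approached as far as the arm can. A call with a gripper value outside its range is refused whole. The fingers move at their own pace and stop on an object; "newtons" is the grip in N (left out, the last holds). Time passes only in rows, so rows that do not move let the fingers close. It gives the time, the measured TCP pose, the force and the opening at its end, in the units of the state.
- read_state(): the state, without advancing time (a new reading comes with each control period).
- camera(name): name is "scene" or "top" or "wrist"; returns (picture, depth): 480x640x3 uint8, blue, green, red; 480x640 float32, mm along the optical axis (not along the pixel's ray), 0 where there is no reading.
- camera_params(name): a dict with "fx", "fy", "cx", "cy" (pixels), "T" (4x4, takes a point from camera to world coordinates). Camera axes: x right, y down, z forward; pixel columns grow to the right and rows downward; lengths in mm; the calibration is good to about 2 mm. A picture is of the moment at which its call begins: read the wrist's pose just before it. camera_params takes no time and is no camera call; for the wrist camera it gives the pose at the moment of the call.
- sign_off(): hands the job in, once; it reports no verdict.
Trained networks look in the newest picture that a camera, given by its name, has taken for a name from the list of things; names that differ only in an ending like _2 or _b are one class to them, and where a whole thing is asked for, a point or a joint stands for the part that bears it (a point fixed in the world has none). Each returns a list of dicts, best first, with "conf" (0 to 1); they miss things now and then, are a little off and sometimes report something else, mostly with a low value. They report only what shows in the picture. A call takes as long as a camera call. They do not tell look-alikes from the thing itself.
- masks_of(camera, name): "region" (480x640 bool, what is visible of it).
- place_of(camera, name): "at" ([x, y, z] in mm, in the coordinates of the camera as it stood for that picture, good to about 4 mm: a listed point, or the origin of a listed thing).
The state is a dict: "clock": time; "joints": joint angles; "qd": joint speeds; "effort": joint torques, N m; "eef_pos": TCP position; "eef_rot": TCP orientation; "wrist_force": force on the tool from outside, world axes, zero at the start; "moment": the same for the moment, N m; "finger_gap": finger opening in mm.
Only numpy, scipy, OpenCV 4.12 (cv2) and the standard library are available. Lean on these libraries where they do the work, as an engineer would, in place of code of your own. Each camera call takes 0.05 s, during which the arm holds its last target.

TASK

The thin brass wear plate lies in the shallow channel on the raised step, too thin to be picked up there: with light pressure, slide it out over the front edge of the step until the end overhangs far enough to be pinched, without letting it fall. Pinch the overhanging end, carry the plate to the lapping rig, lay it flat in the rig's bed between the side guides and slide it gently, by feel, home against the stop, whose setting varies, then let go, its outer end left sticking out of the bed. Do not press or ram it hard, and leave the other things lying about undisturbed.

Things in the scene. Friction and masses are not known exactly. Their poses are not given: they have to be found in the camera images.
- plate_center (a point): Centre (half-way up) of the loose brass wear plate: flat rectangle 130 mm long (its x axis), 44 wide (y), 3 thick (z up), about 0.14 kg, fine dark lines across its top; lies lengthwise in the step's channel. More than 25 N onto step or rig marks it; it slides easily (friction about 0.25 on step and rig): 4 to 12 N from above drags it.
- step_edge (a point): Middle of the front top edge of the fixed raised step (pine block topped with copper), 70 mm above the bench. x points from the edge horizontally back along the channel, y across to the left, z up. In front of it (negative x) is free space down to the bench. At the start the plate's near end is 15 to 65 mm behind the edge; the plate tips off if half its length overhangs.
- step: The same step, 200 mm long (x), 140 wide (y), 70 high; origin at the centre of its underside, axes as step_edge. The channel along the middle of its top is 50 mm wide, open at both ends, between two dark wooden strips 3 mm high and 6 mm wide.
- rig_bed (a point): Middle of the open front edge of the fixed lapping rig's bed, at the height of the bed's flat steel top, 70 mm above the bench. x points horizontally inward to the stop, y left, z up. The bed is 76 mm wide and 105 mm long. Two side guides 5 mm high, from x = 10 mm inward, leave a channel 47.5 mm wide. In front of the edge and below it is free space.
- rig: The rig: green base, origin underneath, central, axes as rig_bed (which lies at x = -95 mm, z = 70 mm). A dark steel cross-bar stop on the bed, 12 mm high, is clamped anywhere from x = 75 to 95 mm of rig_bed; its setting is not measured: feel for it, over 15 N upsets it. A seated plate sticks out 35 to 55 mm in front. Headstock, spindle and red crank behind rise to 220 mm above the bench.
- knob_a: Bystander: small brass slide knob, 22 mm across, 21 mm high, origin at its foot, standing on the rear left of the step, outside the channel.
- knob_b: Bystander: the same kind of brass knob standing on the bench in front between step and rig, origin at its foot.
- brace: Bystander: silver-plated bell brace, a bent bar with two end feet, 68 by 26 by 14 mm, origin at its underside, on the bench between step and rig.
- jar_lid: Bystander: frosted glass jar lid, 84 mm across, 30 mm high, origin at its underside, on the bench between step and rig.
- straightedge: Bystander: steel straightedge 300 by 30 by 5 mm, origin at its underside, at the back of the bench.
- compound_jar: Bystander: amber glass jar 60 mm across and 65 mm high, origin at its underside, at the back of the bench.
- wood_block: Bystander: wooden block 90 by 50 by 30 mm, origin at its underside, at the back of the bench.
Mind the look-alikes: they are no part of the job. There is more than one size of the step; the one meant has the size given above.

How it is judged:
By the outcome, as a careful person would: the job done as asked, in the order asked, and still so for the second after the job is handed in, with the robot touching nothing.
It also fails if it takes over 72 s, if anything falls off the work surface, if the arm or the gripper's body presses on something with over 40 N, if the wrist force passes 120 N, or if a joint passes its speed limit or range.

## Working session

There is one attempt and no reset: what is moved stays moved. The work goes in short steps, Python scripts to look and compute and a tool call to move; the robot and the scene stay as the last step left them, time stands still between calls to the robot, and variables do not carry over. Pictures are saved under pics/ and viewed, and the job is handed in when it is done.

Besides the shell and the picture viewer there is one more tool, called after "Emit:" as name(argument=value, ...), one argument or row to a line, values as JSON. play_rows: Moves the arm, as the interface text tells. Its arguments: {"type":"object","properties":{"motion":{"type":"array","items":{"type":"number"}},"newtons":{"type":"number"}},"required":["motion"]}

```bash
mkdir -p pics; ls
python3 - <<'E'
from cell import *
import cv2
s=read_state(); print(s)
for n in ["scene","top","wrist"]:
    p,d=camera(n); cv2.imwrite(f"pics/{n}0.png",p)
    c=camera_params(n); print(n,{k:c[k] for k in ["fx","fy","cx","cy"]}); print(c["T"])
E
```

```text
pics
{'clock': 0.0, 'joints': array([ 1.06838148e+00,  3.00459488e-01,  1.52156751e+00,  3.71394023e-05,
        1.32070370e+00, -6.66167209e-02]), 'qd': array([ 8.98554498e-04, -8.65585249e-04,  2.72680194e-04, -2.96332626e-05,
       -4.20392162e-04,  1.60524654e-04]), 'effort': array([ 2.69125208e-03, -5.31788313e+01, -3.52749753e+01,  7.09518464e-02,
        2.42085446e-02, -1.11345917e-04]), 'eef_pos': array([232.05154966, 498.3660835 , 204.89844057]), 'eef_rot': array([ 3.04337668,  1.56965771, -2.10481964]), 'wrist_force': array([-0.10727264,  0.98846108, -0.44378338]), 'moment': array([ 0.0134051 , -0.01992155, -0.00809005]), 'finger_gap': 93.37266393326853}
scene {'fx': 527.0015102164465, 'fy': 527.0015102164465, 'cx': 323.8505467591116, 'cy': 239.4165279236648}
[[-4.53635472e-01  6.37053741e-01 -6.23199318e-01  1.13865822e+03]
 [ 8.91113940e-01  3.15274432e-01 -3.26370923e-01  3.89735705e+02]
 [-1.14370066e-02 -7.03395027e-01 -7.10707135e-01  7.56316862e+02]
 [ 0.00000000e+00  0.00000000e+00  0.00000000e+00  1.00000000e+00]]
top {'fx': 591.1390112797096, 'fy': 591.1390112797096, 'cx': 314.5955414869091, 'cy': 237.59558517039807}
[[ 8.70953759e-03 -9.82985558e-01  1.83476254e-01  2.96336741e+02]
 [-9.99795761e-01 -1.19065235e-02 -1.63300798e-02  1.02719061e+02]
 [ 1.82367970e-02 -1.83296553e-01 -9.82888495e-01  1.33822769e+03]
 [ 0.00000000e+00  0.00000000e+00  0.00000000e+00  1.00000000e+00]]
wrist {'fx': 341.65994958139447, 'fy': 341.65994958139447, 'cx': 313.71748585451644, 'cy': 238.79929457608603}
[[ 4.23886423e-01  8.68438048e-01  2.57168537e-01  1.56615268e+02]
 [ 9.05715233e-01 -4.06293886e-01 -1.20851955e-01  5.32378771e+02]
 [-4.66431260e-04  2.84148965e-01 -9.58780031e-01  3.83839367e+02]
 [ 0.00000000e+00  0.00000000e+00  0.00000000e+00  1.00000000e+00]]
```

View pics/scene0.png

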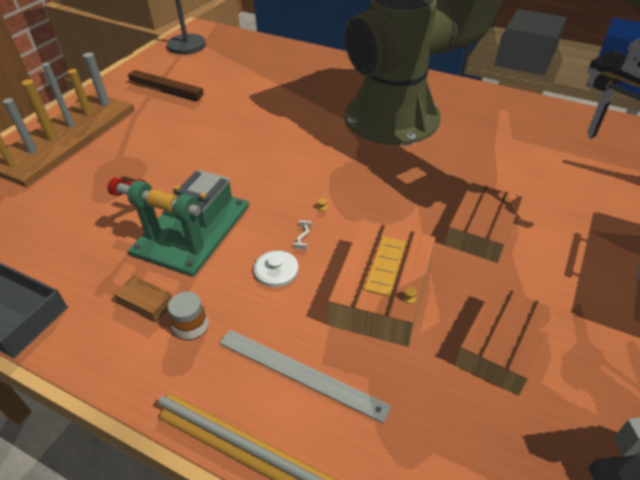

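View pics/top0.png

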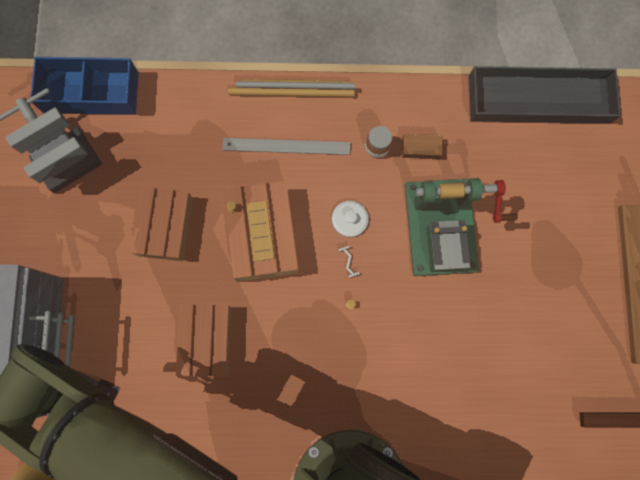

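View pics/wrist0.png

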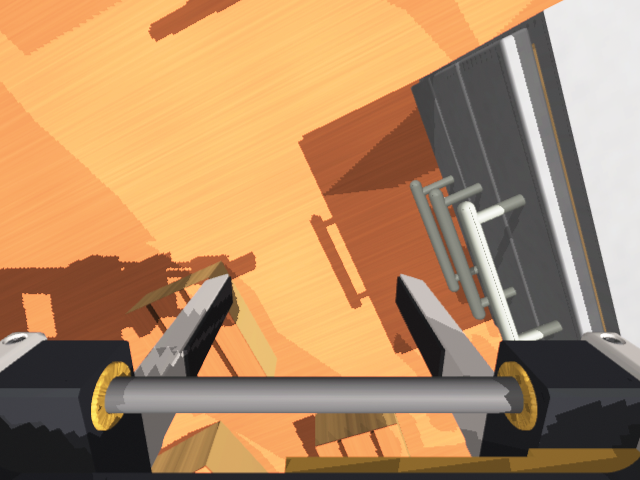

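```bash
cat > h.py <<'E'
from cell import *
import cv2, numpy as np
from scipy.spatial.transform import Rotation as Ro
np.set_printoptions(precision=2,suppress=True)
def w(cam,p,T=None):
    T=camera_params(cam)["T"] if T is None else T
    return T[:3,:3]@np.array(p)+T[:3,3]
def cloud(cam,d):
    c=camera_params(cam); v,u=np.mgrid[:480,:640]
    P=np.stack([(u-c["cx"])*d/c["fx"],(v-c["cy"])*d/c["fy"],d],-1)
    return P@c["T"][:3,:3].T+c["T"][:3,3]
E
python3 - <<'E'
from h import *
for cam in ["top","scene"]:
    p,d=camera(cam)
    for n in ["plate_center","step_edge","step","rig_bed","rig","knob_a","brace","jar_lid"]:
        print(cam,n,[(w(cam,r["at"]).round(1),round(r["conf"],2)) for r in place_of(cam,n)])
print(read_state()["clock"])
E
```

```text
top plate_center [(array([551.5, 199.4,  71.6]), 0.63), (array([595.7, 263.7,  67.1]), 0.32)]
top step_edge [(array([452.6, 185. ,  69.7]), 0.8), (array([237.2, 319.9,  48. ]), 0.57)]
top step [(array([555.1, 203.6,   1.7]), 0.92), (array([567.7, 425.1,  -3. ]), 0.68), (array([308. , 318.6,  -5.9]), 0.55), (array([490.9,   3.5,  -2.4]), 0.43)]
top rig_bed [(array([ 466.4, -212.3,   64.8]), 0.8)]
top rig [(array([ 565. , -207.7,    3.3]), 0.8)]
top knob_a [(array([391.5,  -2.3,  -0.2]), 0.6), (array([595.9, 262.6,  65.8]), 0.55), (array([552.3, 200.9,  -1. ]), 0.26)]
top brace [(array([491.7,   3.6,   0.5]), 0.64)]
top jar_lid [(array([591. ,  -0.8,   1.1]), 0.69)]
scene plate_center [(array([548.5, 201.9,  72.4]), 0.73)]
scene step_edge [(array([487.4, 431.9,  59. ]), 0.82), (array([450.6, 185. ,  69.4]), 0.75), (array([236.9, 315.3,  51.9]), 0.6)]
scene step [(array([309. , 320.6,   1.1]), 0.94), (array([552.6, 200.6,   2.5]), 0.58), (array([568.8, 422.3,   5.9]), 0.58), (array([ 766.2, -169.1,    3. ]), 0.25)]
scene rig_bed [(array([ 465.3, -221.8,   76.6]), 0.8)]
scene rig [(array([ 564.4, -212.5,    1.6]), 0.9)]
scene knob_a [(array([592.9, 263.8,  68.1]), 0.51), (array([395.8,   2.5,   4.2]), 0.42)]
scene brace [(array([490.8,   0.7,  -0.2]), 0.79), (array([ 765.9, -169.8,    1. ]), 0.74)]
scene jar_lid [(array([397.2,  -2.4,   2.9]), 0.71), (array([585.7,  -2.2,   3.1]), 0.63)]
1.05
```

The scene view shows the plate (yellow, ~385,262) in the big step, two smaller look-alike steps, the rig at ~190,215. In the top view, the plate is at (260,230), rig bed front at (450,268).

Run:
```python
from h import *
p,d=camera("top"); c=cloud("top",d)
np.save("top_c.npy",c); np.save("top_p.npy",p)
z=c[...,2]
def rect(m,name):
    q=c[m][:,:2].astype(np.float32)
    (cx,cy),(a,b),ang=cv2.minAreaRect(q); box=cv2.boxPoints(((cx,cy),(a,b),ang))
    print(name,m.sum(),"c",(cx,cy),"size",(a,b),"ang",ang,"z",np.median(c[m][:,2])); print(box)
roi=lambda x0,x1,y0,y1:(c[...,0]>x0)&(c[...,0]<x1)&(c[...,1]>y0)&(c[...,1]<y1)
rect(roi(420,690,100,300)&(z>62)&(z<80),"steptop")
for r in masks_of("top","plate_center")[:1]: 
    k=cv2.erode(r["region"].astype(np.uint8),np.ones((3,3)))>0
    rect(r["region"],"plate"); rect(k,"plate-er")
hsv=cv2.cvtColor(p,cv2.COLOR_BGR2HSV)
print(hsv[230,260],p[230,260],p[230,285])
rect(roi(440,600,-280,-140)&(z>62)&(z<74),"bed")
# zooms
cv2.imwrite("pics/z1.png",cv2.resize(p[170:290,215:315],None,fx=6,fy=5,interpolation=cv2.INTER_CUBIC))
cv2.imwrite("pics/z2.png",cv2.resize(p[165:285,395:515],None,fx=5,fy=5,interpolation=cv2.INTER_CUBIC))
for v in range(215,276,3): print(v,c[v,450].round(1),z[v,436].round(1),z[v,466].round(1))
```

```text
steptop 5692 c (553.2498168945312, 202.34103393554688) size (202.76585388183594, 140.1892547607422) ang 8.498199462890625 z 70.28289946305335
[[442.62 256.68]
 [463.34 118.03]
 [663.88 148.  ]
 [643.16 286.65]]
[ 19 130 174] [ 85 140 174] [ 87 117 173]
bed 1152 c (522.24462890625, -213.636474609375) size (106.44609832763672, 77.47686767578125) ang 3.9876210689544678 z 70.10136986432542
[[ 466.46 -178.69]
 [ 471.84 -255.98]
 [ 578.03 -248.58]
 [ 572.64 -171.29]]
215 [ 601.3 -232.1    9.8] 17.0 13.3
218 [ 592.5 -230.    17.2] 16.8 22.3
221 [ 574.4 -217.1   67.5] 77.6 12.7
224 [ 567.4 -216.5   68.9] 75.3 18.7
227 [ 557.1 -212.    85.8] 72.2 90.9
230 [ 551.8 -213.5   79.1] 88.9 85.1
233 [ 547.5 -216.3   67. ] 76.1 73.2
236 [ 540.5 -215.7   68.4] 79.6 79.1
239 [ 533.8 -215.5   68.5] 74.1 78.5
242 [ 527.  -215.    69.5] 73.9 73.1
245 [ 520.1 -214.5   70.5] 80.0 73.6
248 [ 513.2 -213.9   72.1] 73.7 74.6
251 [ 507.2 -214.7   68.2] 75.8 71.4
254 [ 499.7 -213.1   73.5] 75.4 75.6
257 [ 492.7 -212.3   75.9] 73.2 77.3
260 [ 487.6 -214.4   66.4] 76.3 77.0
263 [ 480.7 -213.8   68.2] 75.3 69.3
266 [ 474.2 -213.7   67.4] 70.1 70.0
269 [ 469.5 -217.    53.6] 68.0 19.2
272 [ 467.5 -225.7   17.6] 20.9 18.5
275 [ 462.9 -229.8    0.3] -4.5 -1.9
```

Run:
```python
from h import *
p,d=camera("scene")
cv2.imwrite("pics/z3.png",cv2.resize(p[160:280,100:260],None,fx=5,fy=5,interpolation=cv2.INTER_CUBIC))
```

```text
(no output)
```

View pics/z1.png

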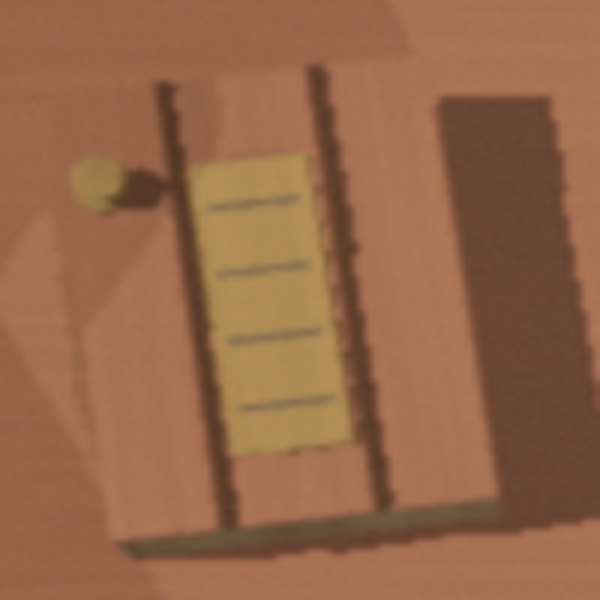

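View pics/z2.png

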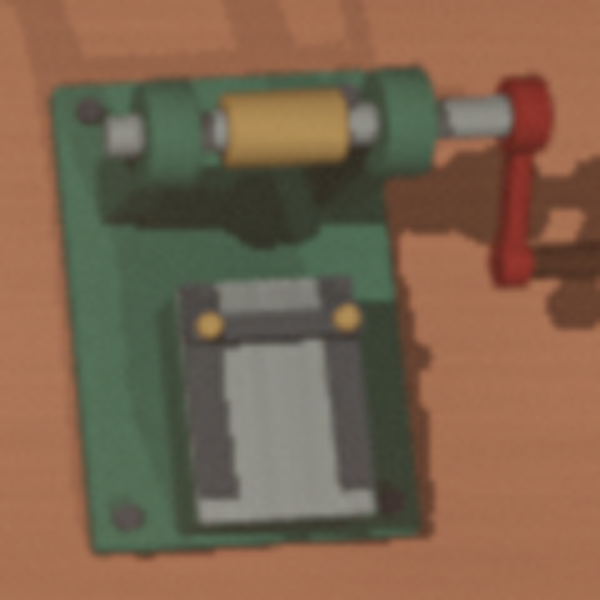

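View pics/z3.png

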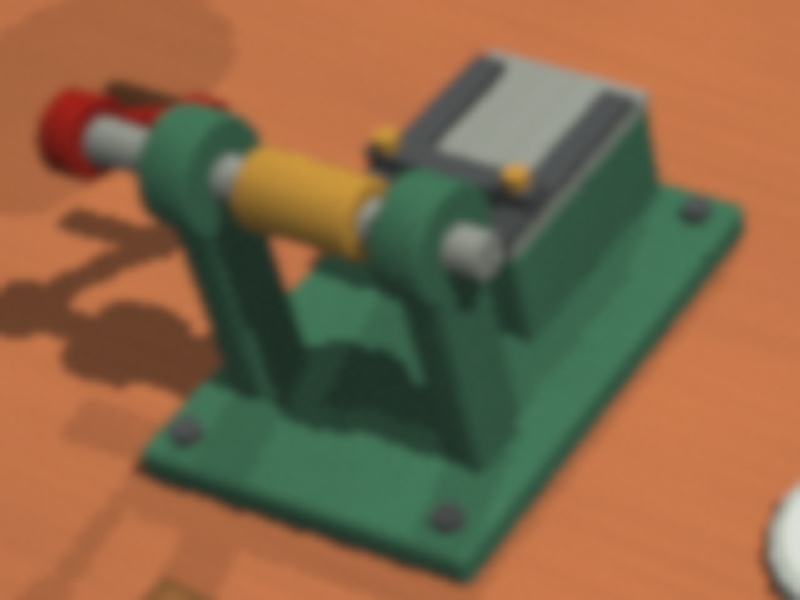

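```bash
cat >> h.py <<'E'
SY,RY=0.1483,0.0696
SE=np.array([453.3,187.5,70]); RB=np.array([469.8,-217.3,70])
def Rdown(yaw,flip=1):
    x=np.array([0,0,-1.]); z=flip*np.array([-np.sin(yaw),np.cos(yaw),0]); y=np.cross(z,x); return np.stack([x,y,z],1)
def frame(P,O,yaw):
    c,s=np.cos(yaw),np.sin(yaw); d=np.asarray(P)-O
    return np.stack([c*d[...,0]+s*d[...,1],-s*d[...,0]+c*d[...,1],d[...,2]],-1)
def unframe(p,O,yaw):
    c,s=np.cos(yaw),np.sin(yaw); p=np.asarray(p,float)
    return O+np.array([c*p[0]-s*p[1],s*p[0]+c*p[1],p[2]])
def pose():
    s=read_state(); return s,np.array(s["eef_pos"]),Ro.from_euler("xyz",s["eef_rot"]).as_matrix()
def delta(target,Rt):
    s,p,R=pose(); rv=Ro.from_matrix(R.T@Rt).as_rotvec()
    print("t",s["clock"],"p",p,"turn",rv,"shift now-axes mm",R.T@(np.array(target)-p),"target-axes",Rt.T@(np.array(target)-p),"F",s["wrist_force"],"j",s["joints"])
E
python3 - <<'E'
from h import *
s,p,R=pose(); print(R)
for f in(1,-1): delta([550,200,150],Rdown(SY,f))
c=camera_params("top")
def ray(u,v,z):
    d=c["T"][:3,:3]@np.array([(u-c["cx"])/c["fx"],(v-c["cy"])/c["fy"],1]); o=c["T"][:3,3]
    return o+d*(z-o[2])/d[2]
for n,(x,y),z in [("p1",(190,168),73),("p2",(306,153),73),("p3",(353,442),73),("p4",(232,456),73),("stripL",(165,85),73),("stripLf",(230,527),73),("stripR",(318,65),73),("stripRf",(387,508),73)]:
    P=ray(215+(x-2.5)/6,170+(y-2)/5,z); print(n,P,frame(P,SE,SY))
for n,(x,y),z in [("bedFL",(200,522),70),("bedFR",(375,513),70),("stopL",(224,345),70),("stopR",(330,337),70),("gL",(240,495),70),("gR",(340,490),75)]:
    P=ray(395+(x-2)/5,165+(y-2)/5,z); print(n,P,frame(P,RB,RY))
E
```

```text
[[-0.   -0.91  0.42]
 [ 0.    0.42  0.91]
 [-1.    0.   -0.  ]]
t 1.2 p [232.16 498.59 205.44] turn [-0.58  0.   -0.  ] shift now-axes mm [  55.43 -414.17 -136.53] target-axes [  55.44 -270.24 -342.28] F [ 0.25 -0.24  0.27] j [ 1.07  0.3   1.52  0.    1.32 -0.07]
t 1.2 p [232.16 498.59 205.44] turn [ 2.56 -0.   -0.  ] shift now-axes mm [  55.43 -414.17 -136.53] target-axes [ 55.44 270.24 342.28] F [ 0.25 -0.24  0.27] j [ 1.07  0.3   1.52  0.    1.32 -0.07]
p1 [607.56 232.52  73.  ] [159.21  21.73   3.  ]
p2 [614.9  190.27  73.  ] [160.24 -21.14   3.  ]
p3 [486.59 170.3   73.  ] [ 30.38 -21.93   3.  ]
p4 [479.99 213.63  73.  ] [30.25 21.9   3.  ]
stripL [645.12 242.82  73.  ] [197.89  26.37   3.  ]
stripLf [449.18 213.49  73.  ] [-0.23 26.31  3.  ]
stripR [655.04 186.81  73.  ] [199.42 -30.49   3.  ]
stripRf [458.02 157.5   73.  ] [  0.23 -30.37   3.  ]
bedFL [ 466.93 -179.32   70.  ] [-0.22 38.09  0.  ]
bedFR [ 471.72 -255.78   70.  ] [ -0.76 -38.52   0.  ]
stopL [ 545.31 -192.14   70.  ] [77.08 19.85  0.  ]
stopR [ 549.47 -239.     70.  ] [ 77.96 -27.19   0.  ]
gL [ 478.95 -197.12   70.  ] [10.53 19.5   0.  ]
gR [ 480.91 -239.52   75.  ] [  9.54 -22.94   5.  ]
```

Emit:
play_rows(
  motion=[-0.097, 0, 0, 0, 0, 0, 1, -0.097, 0, 0, 0, 0, 0, 1, -0.097, 0, 0, 0, 0, 0, 1, -0.097, 0, 0, 0, 0, 0, 1, -0.097, 0, 0, 0, 0, 0, 1, -0.097, 0, 0, 0, 0, 0, 1, 0, 0, 0, 0, -0.02, -0.025, 1, 0, 0, 0, 0, -0.02, -0.025, 1, 0, 0, 0, 0, -0.02, -0.025, 1, 0, 0, 0, 0, -0.02, -0.025, 1, 0, 0, 0, 0, -0.02, -0.025, 1, 0, 0, 0, 0, -0.02, -0.025, 1, 0, 0, 0, 0, -0.02, -0.025, 1, 0, 0, 0, 0, -0.02, -0.025, 1, 0, 0, 0, 0, -0.02, -0.025, 1, 0, 0, 0, 0, -0.02, -0.025, 1, 0, 0, 0, 0, -0.02, -0.025, 1, 0, 0, 0, 0, -0.02, -0.025, 1],
  newtons=20,
)

```text
clock: 3.0
eef_pos: [528.5, 236.1, 205.9]
eef_rot: [-0.795, 1.569, 0.953]
wrist_force: [-0.6, 0.3, -0.5]
finger_gap: 0.6
```

Run:
```python
from h import *
delta([547,201,100],Rdown(SY))
print(read_state()["finger_gap"])
```

```text
t 3.0 p [528.45 236.12 205.89] turn [0.03 0.   0.  ] shift now-axes mm [105.86 -11.95 -37.96] target-axes [105.89 -13.15 -37.48] F [-0.58  0.32 -0.46] j [ 0.36  0.36  1.44  0.    1.34 -1.39]
0.6120917323509415
```

Emit:
play_rows(
  motion=[0.015, 0, 0, 0.02, -0.0026, -0.0075, 1, 0.015, 0, 0, 0.02, -0.0026, -0.0075, 1, 0, 0, 0, 0.02, -0.0026, -0.0075, 1, 0, 0, 0, 0.02, -0.0026, -0.0075, 1, 0, 0, 0, 0.02, -0.0026, -0.0075, 1, 0, 0, 0, 0, 0, 0, 1, 0, 0, 0, 0, 0, 0, 1],
)

```text
clock: 3.7
eef_pos: [551.2, 196.5, 103.0]
eef_rot: [-1.12, 1.568, 0.591]
wrist_force: [-0.4, 0.1, 0.7]
finger_gap: 0.4
```

Run:
```python
from h import *
p,d=camera("wrist"); cv2.imwrite("pics/w1.png",p)
delta([547,201,76],Rdown(SY))
for n in ["plate_center","step_edge"]:
    print(n,[(w("wrist",r["at"]).round(1),round(r["conf"],2)) for r in place_of("wrist",n)])
```

```text
t 3.75 p [551.06 196.52 102.99] turn [-0.01  0.    0.  ] shift now-axes mm [26.99  3.46  4.96] target-axes [26.99  3.35  5.03] F [-0.14  0.14  0.21] j [ 0.28  0.48  1.53  0.    1.14 -1.43]
plate_center [(array([544. , 204.5,  72.7]), 0.64)]
step_edge [(array([454.2, 183.1,  68.5]), 0.57), (array([598.1,   2.9,  -2.6]), 0.52)]
```

View pics/w1.png

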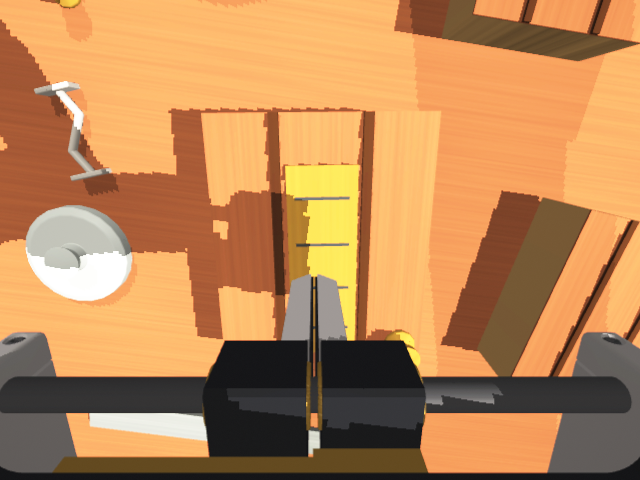

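The wrist view shows the closed tips (~315,285) over the plate, whose front end is at (285–358,165), and the step's front edge at row ~110. I'll descend slowly.

Emit:
play_rows(
  motion=[-0.008, 0, 0, 0.004, 0.001, 0.0015, 1, 0, 0, 0, 0.004, 0.001, 0.0015, 1, 0, 0, 0, 0.004, 0.001, 0.0015, 1, 0, 0, 0, 0.004, 0, 0, 1, 0, 0, 0, 0.004, 0, 0, 1, 0, 0, 0, 0.002, 0, 0, 1, 0, 0, 0, 0, 0, 0, 1],
)

```text
clock: 4.55
eef_pos: [547.6, 202.3, 81.4]
eef_rot: [-1.293, 1.564, 0.429]
wrist_force: [-0.4, -0.7, -0.0]
finger_gap: 0.3
```

Run:
```python
from h import *
delta([547,201,73],Rdown(SY))
```

```text
t 4.55 p [547.63 202.35  81.37] turn [0.   0.   0.01] shift now-axes mm [ 8.36  0.88 -1.25] target-axes [ 8.37  0.82 -1.24] F [-0.42 -0.74 -0.03] j [ 0.29  0.5   1.55  0.    1.09 -1.43]
```

Emit:
play_rows(
  motion=[0, 0, 0, 0.002, 0, 0, 1, 0, 0, 0, 0.002, 0, 0, 1, 0, 0, 0, 0.001, 0, 0, 1, 0, 0, 0, 0.001, 0, 0, 1, 0, 0, 0, 0.001, 0, 0, 1],
)

```text
clock: 5.05
eef_pos: [547.9, 202.3, 74.1]
eef_rot: [-1.308, 1.564, 0.414]
wrist_force: [0.3, 0.3, -0.2]
finger_gap: 0.4
```

Emit:
play_rows(
  motion=[0, 0, 0, 0.0007, 0, 0, 1, 0, 0, 0, 0.0007, 0, 0, 1],
)

```text
clock: 5.25
eef_pos: [548.3, 202.4, 73.3]
eef_rot: [-1.323, 1.563, 0.399]
wrist_force: [-2.1, -1.2, 10.6]
finger_gap: 0.6
```

Emit:
play_rows(
  motion=[0, 0, 0, 0.0005, 0.003, 0, 1, 0, 0, 0, 0.0005, 0.003, 0, 1, 0, 0, 0, 0.0005, 0.003, 0, 1],
)

```text
clock: 5.55
eef_pos: [540.6, 201.3, 73.3]
eef_rot: [-1.369, 1.558, 0.353]
wrist_force: [1.1, -0.7, 5.1]
finger_gap: 0.2
```

Run:
```python
from h import *
delta([547,201,73],Rdown(SY))
s,p,R=pose(); print(frame(p,SE,SY))
```

```text
t 5.55 p [540.57 201.3   73.33] turn [0.   0.   0.01] shift now-axes mm [ 0.4  -6.3  -1.26] target-axes [ 0.33 -6.31 -1.24] F [ 1.08 -0.71  5.1 ] j [ 0.29  0.49  1.58  0.    1.06 -1.43]
[88.35  0.75  3.33]
```

Emit:
play_rows(
  motion=[0, 0, 0.003, 0.0007, 0.003, 0, 1, 0, 0, 0.003, 0.0007, 0.003, 0, 1, 0, 0, 0.003, 0.0007, 0.003, 0, 1, 0, 0, 0.003, 0.0007, 0.003, 0, 1],
)

```text
clock: 5.95
eef_pos: [530.2, 200.1, 73.3]
eef_rot: [-1.162, 1.562, 0.559]
wrist_force: [1.7, -0.9, 7.3]
finger_gap: 0.8
```

Run:
```python
from h import *
delta([547,201,73],Rdown(SY))
s,p,R=pose(); print(frame(p,SE,SY))
p,d=camera("wrist"); cv2.imwrite("pics/w2.png",p)
```

```text
t 5.95 p [530.25 200.07  73.27] turn [0.   0.   0.01] shift now-axes mm [  0.4 -16.7  -1.6] target-axes [  0.27 -16.7   -1.56] F [ 1.67 -0.93  7.32] j [ 0.3   0.47  1.61  0.    1.05 -1.43]
[77.96  1.06  3.27]
```

View pics/w2.png

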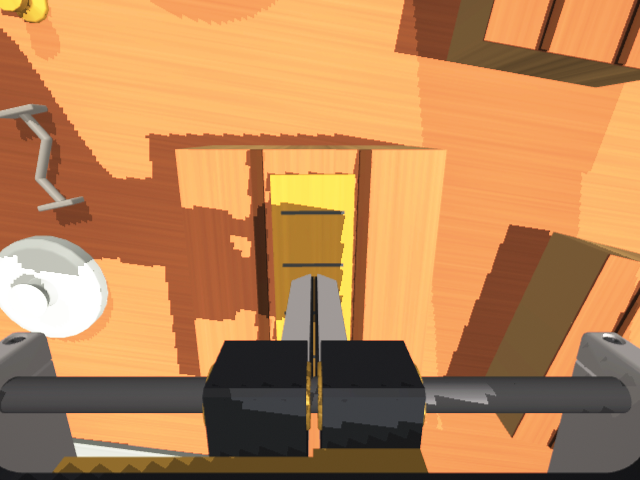

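The plate follows: its front end is at row 174, and the edge at row 150. Continuing.

Emit:
play_rows(
  motion=[0, 0, 0.003, 0.0007, 0.0035, -0.0001, 1, 0, 0, 0.003, 0.0007, 0.0035, -0.0001, 1, 0, 0, 0.003, 0.0007, 0.0035, -0.0001, 1, 0, 0, 0.003, 0.0007, 0.0035, -0.0001, 1, 0, 0, 0.003, 0.0007, 0.0035, -0.0001, 1, 0, 0, 0.003, 0.0007, 0.0035, -0.0001, 1, 0, 0, 0.003, 0.0007, 0.0035, -0.0001, 1, 0, 0, 0.003, 0.0007, 0.0035, -0.0001, 1],
)

```text
clock: 6.8
eef_pos: [505.6, 196.2, 73.3]
eef_rot: [0.067, 1.565, 1.789]
wrist_force: [2.1, -0.4, 7.2]
finger_gap: 0.5
```

Run:
```python
from h import *
delta([547,201,73],Rdown(SY))
s,p,R=pose(); print(frame(p,SE,SY))
p,d=camera("wrist"); cv2.imwrite("pics/w3.png",p)
```

```text
t 6.8 p [505.63 196.18  73.26] turn [ 0.    0.01 -0.  ] shift now-axes mm [  0.24 -41.63  -1.46] target-axes [  0.26 -41.63  -1.35] F [ 2.14 -0.4   7.25] j [ 0.3   0.43  1.68  0.01  1.04 -1.43]
[53.03  0.85  3.26]
```

View pics/w3.png

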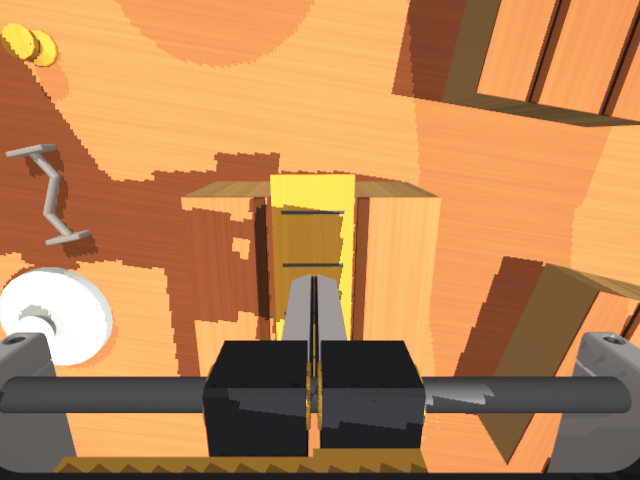

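Front end is now over the edge (row 174 vs. edge row 197), about 12 mm. Another ~32 mm.

Emit:
play_rows(
  motion=[0, -0.002, 0.001, 0.0007, 0.0035, -0.0001, 1, 0, -0.002, 0.001, 0.0007, 0.0035, -0.0001, 1, 0, 0, 0.002, 0.0007, 0.0035, -0.0001, 1, 0, 0, 0.002, 0.0007, 0.0035, -0.0001, 1, 0, 0, 0.002, 0.0007, 0.0035, -0.0001, 1, 0, 0, 0.002, 0.0007, 0.0035, -0.0001, 1, 0, 0, 0.002, 0.0007, 0.0035, -0.0001, 1, 0, 0, 0.002, 0.0007, 0.0035, -0.0001, 1, 0, 0, 0.002, 0.0007, 0.0035, -0.0001, 1, 0, 0, 0.002, 0.0007, 0.0035, -0.0001, 1],
)

```text
clock: 7.85
eef_pos: [475.1, 191.4, 73.3]
eef_rot: [-0.149, 1.558, 1.573]
wrist_force: [1.7, -0.0, 7.2]
finger_gap: 0.4
```

Run:
```python
from h import *
delta([547,201,73],Rdown(SY))
s,p,R=pose(); print(frame(p,SE,SY))
p,d=camera("wrist"); cv2.imwrite("pics/w4.png",p)
```

```text
t 7.85 p [475.06 191.43  73.26] turn [0.   0.01 0.  ] shift now-axes mm [  0.39 -72.56  -1.38] target-axes [  0.26 -72.57  -1.17] F [ 1.73 -0.03  7.23] j [ 0.3   0.37  1.76  0.01  1.   -1.42]
[22.1   0.67  3.26]
```

View pics/w4.png

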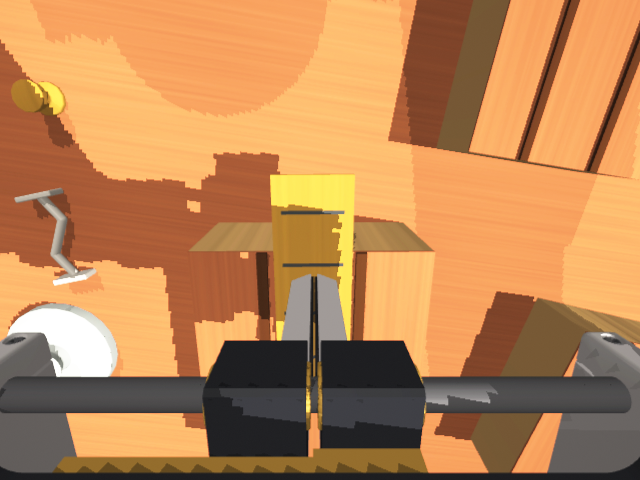

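About 43 mm overhang (front row 174, edge row 250). I'll lift off, move forward, open, and pinch across the width.

Emit:
play_rows(
  motion=[0, 0, 0, -0.004, 0, 0, 1, 0, 0, 0, -0.008, 0, 0, 1, 0, 0, 0, -0.01, 0, 0, -0.5, 0, 0, 0, -0.01, 0, 0, -0.5, 0, 0, 0, 0, 0, 0, -0.5, 0, 0, 0, 0, 0.01, 0, -0.5, 0, 0, 0, 0, 0.01, 0, -0.5, 0, 0, 0, 0, 0.01, 0, -0.5, 0, 0, 0, 0, 0.01, 0, -0.5, 0, 0, 0, 0, 0.005, 0, -0.5, 0, 0, 0, 0, 0, 0, -0.5],
)

```text
clock: 9.0
eef_pos: [424.0, 183.1, 107.1]
eef_rot: [0.104, 1.558, 1.826]
wrist_force: [-0.4, 0.5, 0.3]
finger_gap: 68.3
```

Run:
```python
from h import *
p,d=camera("wrist"); cv2.imwrite("pics/w5.png",p)
print("plate",[(frame(w("wrist",r["at"]),SE,SY),round(r["conf"],2)) for r in place_of("wrist","plate_center")])
s,p,R=pose(); print(frame(p,SE,SY),s["finger_gap"])
delta(unframe([-27,-0.5,-17.5],SE,SY),Rdown(SY))
```

```text
plate [(array([19.32,  4.79,  1.93]), 0.75)]
[-28.87  -0.03  37.14] 70.1504240348998
t 9.1 p [424.76 183.2  107.14] turn [ 0.    0.01 -0.  ] shift now-axes mm [54.63 -1.92 -1.15] target-axes [54.64 -1.87 -0.47] F [0.18 0.17 0.86] j [ 0.32  0.22  1.87  0.01  1.05 -1.41]
```

View pics/w5.png

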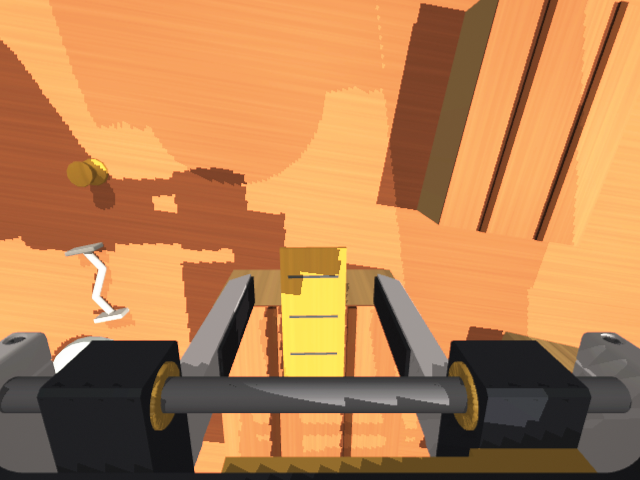

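Fingers straddle the plate evenly (plate centre col 313). Descend beside it.

Emit:
play_rows(
  motion=[0, 0.004, 0, 0.006, -0.0005, 0, -0.5, 0, 0.004, 0, 0.006, -0.0005, 0, -0.5, 0, 0.002, 0, 0.006, -0.0005, 0, -0.5, 0, 0, 0, 0.006, 0, 0, -0.5, 0, 0, 0, 0.006, 0, 0, -0.5, 0, 0, 0, 0.006, 0, 0, -0.5, 0, 0, 0, 0.006, 0, 0, -0.5, 0, 0, 0, 0.004, 0, 0, -0.5, 0, 0, 0, 0, 0, 0, -0.5],
)

```text
clock: 10.0
eef_pos: [426.7, 183.5, 55.9]
eef_rot: [1.125, 1.568, 2.847]
wrist_force: [0.3, 0.0, -0.1]
finger_gap: 70.6
```

Run:
```python
from h import *
delta(unframe([-27,-0.5,-17.5],SE,SY),Rdown(SY))
```

```text
t 10.0 p [426.65 183.52  55.86] turn [ 0.  0. -0.] shift now-axes mm [ 3.36  0.05 -0.51] target-axes [ 3.36  0.06 -0.51] F [ 0.26  0.01 -0.05] j [ 0.33  0.31  1.9   0.    0.94 -1.4 ]
```

Emit:
play_rows(
  motion=[0, 0, 0, 0.0015, 0, 0, -0.2, 0, 0, 0, 0.0015, 0, 0, -0.1, 0, 0, 0, 0, 0, 0, 0, 0, 0, 0, 0, 0, 0, 0.2, 0, 0, 0, 0, 0, 0, 1, 0, 0, 0, 0, 0, 0, 1, 0, 0, 0, 0, 0, 0, 1, 0, 0, 0, 0, 0, 0, 1],
  newtons=40,
)

```text
clock: 10.8
eef_pos: [427.0, 183.6, 53.3]
eef_rot: [0.764, 1.569, 2.486]
wrist_force: [0.4, -0.3, -0.3]
finger_gap: 43.2
```

Run:
```python
from h import *
p,d=camera("wrist"); cv2.imwrite("pics/w6.png",p)
s,p,R=pose(); print(frame(p,SE,SY),s["finger_gap"],s["wrist_force"],s["moment"])
```

```text
[-26.61   0.07 -16.71] 42.72666990882992 [ 0.28  0.24 -1.12] [0.05 0.02 0.05]
```

View pics/w6.png

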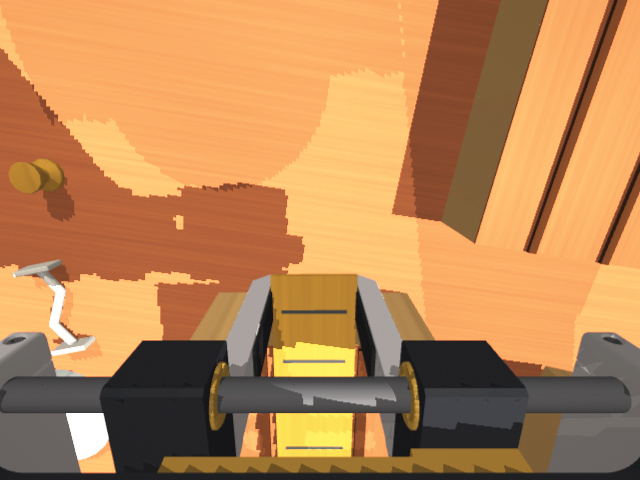

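Gripped across the plate (gap 43). Front end at row ~276. Lift gently.

Emit:
play_rows(
  motion=[0, 0, 0, 0, 0, 0, 1, 0, 0, 0, 0, 0, 0, 1, 0, 0, 0, -0.002, 0, 0, 1, 0, 0, 0, -0.003, 0, 0, 1, 0, 0, 0, -0.004, 0, 0, 1, 0, 0, 0, -0.004, 0, 0, 1, 0, 0, 0, -0.004, 0, 0, 1, 0, 0, 0, 0, 0, 0, 1],
  newtons=55,
)

```text
clock: 11.65
eef_pos: [427.0, 183.7, 72.0]
eef_rot: [0.707, 1.569, 2.428]
wrist_force: [-0.3, 0.0, -0.4]
finger_gap: 42.6
```

Run:
```python
from h import *
p,d=camera("scene"); cv2.imwrite("pics/s7.png",cv2.resize(p[180:360,290:490],(800,720)[:2])[:600])
p,d=camera("wrist"); cv2.imwrite("pics/w7.png",p)
s,p,R=pose(); print(frame(p,SE,SY),s["finger_gap"],s["wrist_force"],s["moment"])
```

```text
[-26.79   0.02   1.49] 42.2366741057925 [ 0.47 -0.2  -2.05] [ 0.01  0.02 -0.01]
```

View pics/s7.png

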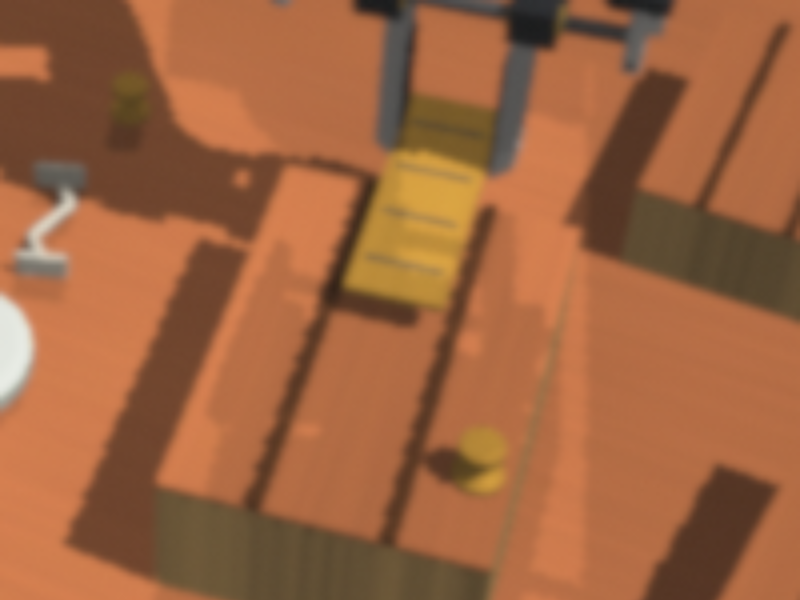

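View pics/w7.png

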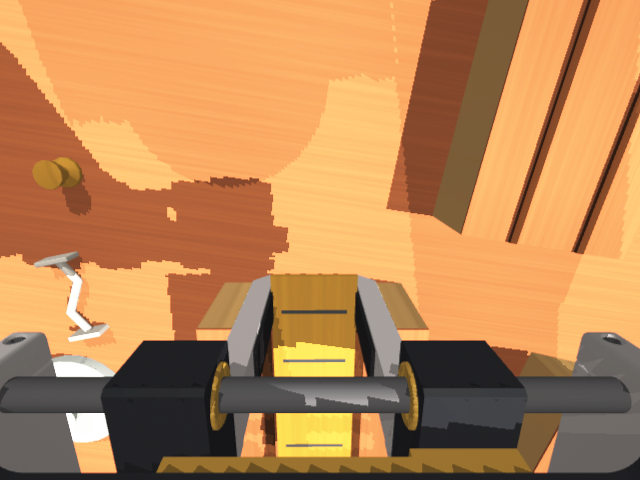

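Plate is held level, clear of the channel; knob_a undisturbed. Lift and turn to the rig's yaw, then carry.

Emit:
play_rows(
  motion=[0.02, 0, 0, -0.006, 0, 0, 1, 0.02, 0, 0, -0.008, 0, 0, 1, 0.02, 0, 0, -0.01, 0, 0, 1, 0.015, 0, 0, -0.01, 0, 0, 1, 0, 0, 0, 0, 0.001, -0.005, 1, 0, 0, 0, 0, 0.002, -0.01, 1, 0, 0, 0, 0, 0.002, -0.015, 1, 0, 0, 0, 0, 0.002, -0.02, 1, 0, 0, 0, 0, 0.002, -0.02, 1, 0, 0, 0, 0, 0.002, -0.02, 1, 0, 0, 0, 0, 0.002, -0.02, 1, 0, 0, 0, 0, 0.002, -0.02, 1, 0, 0, 0, 0, 0.002, -0.02, 1, 0, 0, 0, 0, 0.002, -0.02, 1, 0, 0, 0, 0, 0.002, -0.02, 1, 0, 0, 0, 0, 0.002, -0.02, 1, 0, 0, 0, 0, 0.002, -0.02, 1, 0, 0, 0, 0, 0.002, -0.02, 1, 0, 0, 0, 0, 0.002, -0.015, 1, 0, 0, 0, 0, 0.001, -0.01, 1],
)

```text
clock: 13.75
eef_pos: [408.4, -111.5, 105.5]
eef_rot: [1.398, 1.564, 3.039]
wrist_force: [-0.3, 1.2, -1.4]
finger_gap: 42.4
```

Run:
```python
from h import *
delta(unframe([-56,0,40],RB,RY),Rdown(RY)); print(read_state()["finger_gap"])
```

```text
t 13.75 p [ 408.42 -111.53  105.53] turn [ 0.    0.   -0.01] shift now-axes mm [  -4.59    2.22 -109.78] target-axes [  -4.47    2.12 -109.79] F [-0.33  1.23 -1.39] j [-0.35  0.14  1.97 -0.    1.04 -1.99]
42.445816877308786
```

Emit:
play_rows(
  motion=[0, 0, -0.003, 0, 0.0003, -0.015, 1, 0, 0, -0.003, 0, 0.0003, -0.018, 1, 0, 0, 0, 0, 0.0003, -0.018, 1, 0, 0, 0, 0, 0.0003, -0.018, 1, 0, 0, 0, 0, 0.0003, -0.015, 1, 0, 0, 0, 0, 0.0003, -0.01, 1, 0, 0, 0, 0, 0, -0.005, 1, 0, 0, 0, 0, 0, 0, 1, 0, 0, 0, 0, 0, 0, 1],
)

```text
clock: 14.65
eef_pos: [410.2, -216.0, 103.8]
eef_rot: [0.881, 1.566, 2.521]
wrist_force: [0.1, 0.3, -1.6]
finger_gap: 42.4
```

Run:
```python
from h import *
delta(unframe([-56,0,40],RB,RY),Rdown(RY)); print(read_state()["finger_gap"])
pw,d=camera("wrist"); cv2.imwrite("pics/w8.png",pw)
pt,dt=camera("top"); cv2.imwrite("pics/t8.png",cv2.resize(pt[165:325,385:545],None,fx=3.75,fy=3.75,interpolation=cv2.INTER_CUBIC))
print("rig_bed",[(w("wrist",r["at"]),round(r["conf"],2)) for r in place_of("wrist","rig_bed")])
print("rig",[(w("wrist",r["at"]),round(r["conf"],2)) for r in place_of("wrist","rig")])
print("plate",[(frame(w("top",r["at"]),RB,RY),round(r["conf"],2)) for r in place_of("top","plate_center")])
```

```text
t 14.65 p [ 410.25 -216.01  103.82] turn [-0.  0. -0.] shift now-axes mm [-6.2  -3.3  -5.41] target-axes [-6.18 -3.32 -5.43] F [ 0.06  0.3  -1.57] j [-0.56  0.23  1.87  0.    1.05 -2.2 ]
42.418317401900225
rig_bed []
rig []
plate [(array([-8.  ,  3.  , 53.35]), 0.9)]
```

View pics/w8.png

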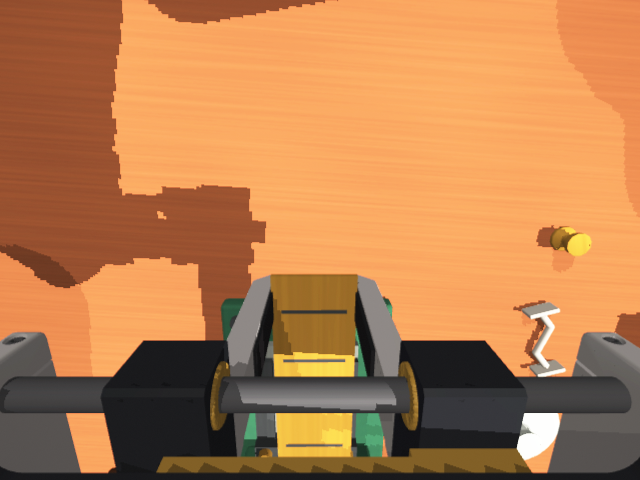

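View pics/t8.png

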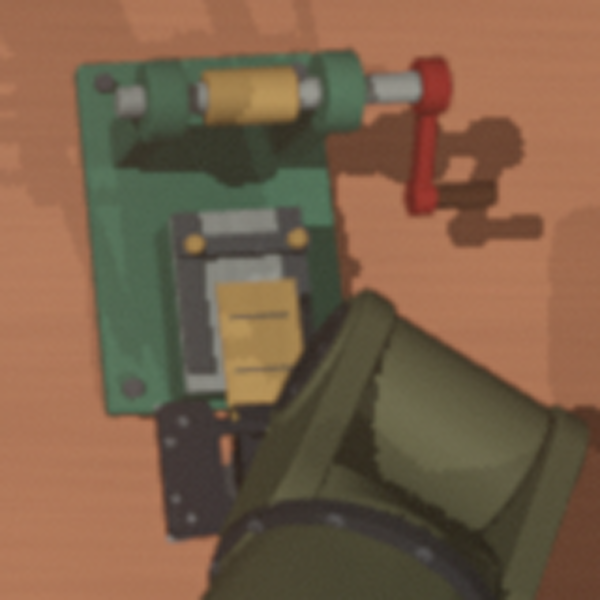

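Plate held over the bed, ~5 mm to the left... I'll quantify plate and bed edges in the same top camera.

```bash
cat >> h.py <<'E'
def rays(cam,uv,z):
    c=camera_params(cam); uv=np.asarray(uv,float); d=np.stack([(uv[:,0]-c["cx"])/c["fx"],(uv[:,1]-c["cy"])/c["fy"],np.ones(len(uv))],1)@c["T"][:3,:3].T; o=c["T"][:3,3]
    return o+d*((z-o[2])/d[:,2])[:,None]
def rowedges(img,u0,u1,v0,v1,thr_lo):
    pass
E
python3 - <<'E'
from h import *
pt,dt=camera("top"); c=cloud("top",dt)
hsv=cv2.cvtColor(pt,cv2.COLOR_BGR2HSV)
r=masks_of("top","plate_center")
m=r[0]["region"]; print(r[0]["conf"],m.sum())
P=c[cv2.erode(m.astype(np.uint8),np.ones((3,3)))>0]; F=frame(P,RB,RY)
A=np.c_[F[:,0],F[:,1],np.ones(len(F))]; k=np.linalg.lstsq(A,F[:,2],rcond=None)[0]; print("plane slope x,y,h",k, "z median",np.median(F[:,2]))
# sat/blue profile per row over plate & bed
sat=hsv[...,1].astype(float)
for v in range(241,272,3): print(v, pt[v,430:475].astype(int)[:, [0]].T[0], )
print("r-b")
for v in range(241,272,3): print(v, (pt[v,430:475,2].astype(int)-pt[v,430:475,0]))
E
```

```text
0.79 617
plane slope x,y,h [-0.29  2.77 37.22] z median 51.810761873196384
241 [ 66  69  77  76  74  74  73  73  71  84 118 122 106  87  84  82  83  82
  81  80  79  79  80  78  78  80  79  79  78  79  78  79  79  79  75  74
  72  65  57  50  49  53  53  54  55]
244 [ 60  69  87  76  72  75  75  73  73  82 112 124 109  87  80  79  81  80
  77  78  80  79  79  79  78  79  79  79  78  79  80  80  79  78  63  48
  41  44  53  53  54  54  53  56  53]
247 [ 60  68  79  78  75  74  75  73  74  71  84 119 123  92  79  78  81  82
  79  79  80  79  79  77  78  77  78  78  78  78  78  78  79  78  65  52
  48  49  50  55  53  55  54  51  47]
250 [ 61  62  72  77  75  75  74  73  73  72  86 119 124 105  91  87  88  89
  88  88  86  81  79  77  77  77  78  79  77  77  79  80  79  78  70  54
  50  51  50  54  54  47  43  41  40]
253 [ 61  61  68  86  77  72  73  71  73  73  72  85 116 109  92  88  89  91
  90  88  87  89  81  78  78  77  79  79  79  78  78  79  79  80  75  59
  49  48  49  46  40  38  38  38  44]
256 [ 60  63  69  84  76  74  73  74  73  73  72  85 121 122  92  77  80  80
  79  80
[... 1862 characters left out ...]
5  4  6  8  9  7  9  8  7  8  8  7 12 42 74 83 85 85 85 85 85 86 84
 83 83 83 82 84 83 83 85 85 85 74 46 18 13 15 14 13 15 24 28 27]
262 [ 5  4  6  7  8 10  7  9  8  8  8  9  9 10 33 76 89 88 86 84 83 83 83 81
 80 70 67 65 62 58 59 59 56 41 21 15 13 15 15 16 24 27 29 24 26]
265 [ 3  6  6  5  7  8  9  9  8  8  9  8  8  6 18 61 87 88 87 87 90 91 90 90
 91 87 84 84 85 84 80 58 27 15 13 12 12 17 23 29 27 26 25 25 27]
268 [ 3  6  4  5  7  9  8  9  8  8  8  9  8  7 14 52 84 91 92 91 91 91 91 90
 90 90 90 90 89 76 46 18 10 10 12 18 25 28 27 25 24 25 25 27 27]
271 [ 1  7  9 11 11 11 12 11 13  8 10  7  4  2 10 48 85 88 88 88 89 89 88 89
 88 87 88 85 65 31 13 13 16 21 27 29 27 24 23 23 27 27 27 26 27]
```

Run:
```python
from h import *
f=lambda uv,z:frame(rays("top",uv,z),RB,RY)
print("plateL",f([(442.3,241),(442.8,247),(443.3,253),(444.1,259),(444.6,265),(444.9,268)],123))
print("plateR",f([(463.4,241),(464.0,244),(464.5,247),(464.8,250),(465.2,253),(465.5,256)],123))
print("guideL",f([(439.4,241),(440.3,247),(441.3,253),(441.4,256),(441.5,259),(442.4,262)],75))
print("bed front row~270", f([(436,270.0),(452,269.5)],70))
s,p,R=pose(); print(frame(p,RB,RY))
# earlier unobstructed picture: guides
pt=np.load("top_p.npy")
for v in range(238,266,4): print(v, pt[v,430:475,0])
```

```text
plateL [[51.46 28.35 53.  ]
 [38.69 28.58 53.  ]
 [25.96 28.81 53.  ]
 [13.25 28.42 53.  ]
 [ 0.62 28.65 53.  ]
 [-5.68 28.66 53.  ]]
plateR [[ 48.9  -16.06  53.  ]
 [ 42.46 -16.63  53.  ]
 [ 36.05 -17.    53.  ]
 [ 29.67 -16.95  53.  ]
 [ 23.3  -17.1   53.  ]
 [ 16.95 -17.05  53.  ]]
guideL [[59.81 22.72  5.  ]
 [46.49 22.08  5.  ]
 [33.2  21.22  5.  ]
 [26.62 21.66  5.  ]
 [20.06 22.11  5.  ]
 [13.4  20.81  5.  ]]
bed front row~270 [[-2.58 35.26  0.  ]
 [-3.53  0.35  0.  ]]
[-59.13   5.3   33.97]
238 [ 63  73  75  78  79  79  76  77  77  93 125 135 135 136 134 132 133 133
 134 134 134 133 133 133 132 131 132 133 131 121  90  80  80  78  78  78
  77  64  53  52  52  51  52  51  49]
242 [ 60  65  78  78  80  79  78  79  79  92 125 135 135 135 137 135 132 132
 134 136 134 133 133 133 132 132 131 133 134 130 105  79  76  77  79  79
  78  71  58  51  50  52  51  52  51]
246 [ 60  68  81  76  78  79  78  79  77  78  94 127 135 135 137 135 133 132
 133 134 135 134 134 133 132 131 132 133 134 135 127  93  75  78  80  78
  78  75  62  53  53  51  53  51  53]
250 [ 58  62  68  75  79  78  78  78  78  78  93 126 136 136 136 137 134 133
 132 133 134 135 134 134 135 132 132 132 133 133 129 104  80  77  76  77
  77  78  67  57  51  53  53  53  52]
254 [ 58  58  66  84  79  78  79  77  79  78  77  93 128 136 136 137 135 134
 132 134 135 134 134 134 134 132 132 133 133 134 133 121  89  77  79  76
  77  79  75  60  53  52  52  53  53]
258 [ 60  60  63  74  75  79  81  78  76  77  79  93 129 138 136 135 136 135
 134 133 134 136 136 133 134 134 132 132 133 133 134 129 102  81  77  78
  77  79  75  65  55  52  53  53  53]
262 [ 61  59  59  65  80  78  78  77  78  78  78  77  92 128 137 135 137 135
 134 134 134 135 135 135 134 133 133 131 134 133 134 133 124  95  81  85
  87  86  84  73  55  46  44  48  51]
```

Run:
```python
from h import *
f=lambda uv,z:frame(rays("top",uv,z),RB,RY)
v=np.arange(238,263,4)
L=f(np.c_[[439.45,439.5,440.4,440.4,441.4,441.4,442.4],v],75)
R_=f(np.c_[[459.6,460.0,460.7,461.0,461.5,462.0,462.6],v],70)
print(L[:,1],R_[:,1],L[:,1].mean(),R_[:,1].mean()); print("yaw L",np.polyfit(L[:,0],L[:,1],1),"R",np.polyfit(R_[:,0],R_[:,1],1))
```

```text
[21.95 22.72 21.64 22.52 21.22 22.1  20.81] [-23.57 -23.5  -24.09 -23.81 -23.96 -24.11 -24.48] 21.851106636143186 -23.932091142136205
yaw L [ 0.02 21.04] R [  0.02 -24.52]
```

Run:
```python
from h import *
pt=np.load("top_p.npy").astype(float)
f=lambda uv,z:frame(rays("top",uv,z),RB,RY)
def edges(sig,vs,u0,u1,level,rising):
    out=[]
    for v in vs:
        r=sig[v]
        for u in range(u0,u1):
            a,b=r[u]-level,r[u+1]-level
            if (rising and a<0<=b) or ((not rising) and a>=0>b): out.append((u+a/(a-b),v)); break
    return np.array(out)
rg=pt[...,2]-pt[...,1] # red-green: bench high, green neg
v=list(range(205,272))
for nm,u0,u1,ris,z in [("baseL",400,425,False,12),("baseR",468,490,True,12)]:
    e=edges(rg,v,u0,u1,15,ris); F=f(e,z)
    for _ in range(3):
        k=np.polyfit(F[:,0],F[:,1],1); r=F[:,1]-np.polyval(k,F[:,0]); F=F[abs(r)<2*r.std()+.2]
    print(nm,len(F),k,r.std())
b=pt[...,0]
v=list(range(232,266))
for nm,u0,u1,ris,lev,z in [("gL",433,450,True,107,75),("gR",452,470,False,107,70)]:
    e=edges(b,v,u0,u1,lev,ris); F=f(e,z); k=np.polyfit(F[:,0],F[:,1],1); print(nm,len(F),k,(F[:,1]-np.polyval(k,F[:,0])).std())
sat=pt[...,0]
# bed left outer edge vs green: g-r
gr=pt[...,1]-pt[...,2]
e=edges(gr,list(range(225,264)),425,436,10,False); F=f(e,70); print("bedL",np.polyfit(F[:,0],F[:,1],1))
e=edges(gr,list(range(240,264)),464,475,10,True); F=f(e,70); print("bedR",np.polyfit(F[:,0],F[:,1],1))
```

```text
baseL 67 [ 0.   75.29] 0.10486809316688224
baseR 66 [ -0.01 -75.55] 0.27798524555963683
gL 32 [-0.05 24.18] 3.152844823861092
gR 33 [  0.1  -28.94] 3.3641141648121775
bedL [-0.06 45.53]Traceback (most recent call last):
  File "<stdin>", line 27, in <module>
  File "<stdin>", line 3, in <lambda>
  File "h.py", line 28, in rays
    c=camera_params(cam); uv=np.asarray(uv,float); d=np.stack([(uv[:,0]-c["cx"])/c["fx"],(uv[:,1]-c["cy"])/c["fy"],np.ones(len(uv))],1)@c["T"][:3,:3].T; o=c["T"][:3,3]
                                                                ~~^^^^^
IndexError: too many indices for array: array is 1-dimensional, but 2 were indexed
```

Emit:
play_rows(
  motion=[0, 0, 0, 0.004, -0.001, -0.002, 1, 0, 0, 0, 0.005, -0.001, -0.002, 1, 0, 0, 0, 0.006, -0.0005, -0.001, 1, 0, 0, 0, 0.006, 0, 0, 1, 0, 0, 0, 0.006, 0, 0, 1, 0, 0, 0, 0.005, 0, 0, 1, 0, 0, 0, 0.003, 0, 0, 1, 0, 0, 0, 0, 0, 0, 1],
)

```text
clock: 15.8
eef_pos: [413.0, -220.9, 65.0]
eef_rot: [0.893, 1.565, 2.533]
wrist_force: [0.4, -0.1, -0.9]
finger_gap: 42.1
```

Run:
```python
from h import *
s,p,R=pose(); print(frame(p,RB,RY))
delta(unframe([-56,-0.9,-16.5],RB,RY),Rdown(RY)); print(s["finger_gap"])
pt,dt=camera("top"); cv2.imwrite("pics/t9.png",cv2.resize(pt[215:295,415:495],None,fx=7.5,fy=7.5,interpolation=cv2.INTER_CUBIC))
ps,ds=camera("scene"); cv2.imwrite("pics/s9.png",cv2.resize(ps[160:260,130:260],None,fx=6,fy=6,interpolation=cv2.INTER_CUBIC))
```

```text
[-56.87   0.37  -5.03]
t 15.8 p [ 413.05 -220.89   64.97] turn [-0.  0. -0.] shift now-axes mm [11.46 -0.92 -1.31] target-axes [11.47 -0.87 -1.27] F [ 0.45 -0.08 -0.89] j [-0.57  0.3   1.88  0.    0.96 -2.21]
42.075635347393494
```

View pics/t9.png

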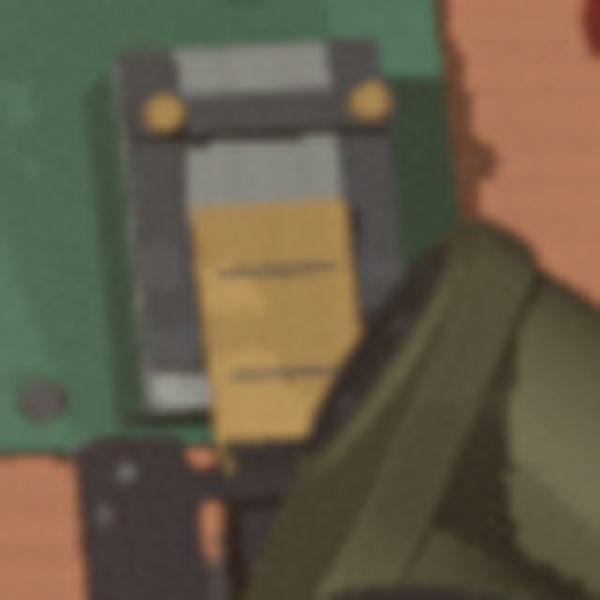

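View pics/s9.png

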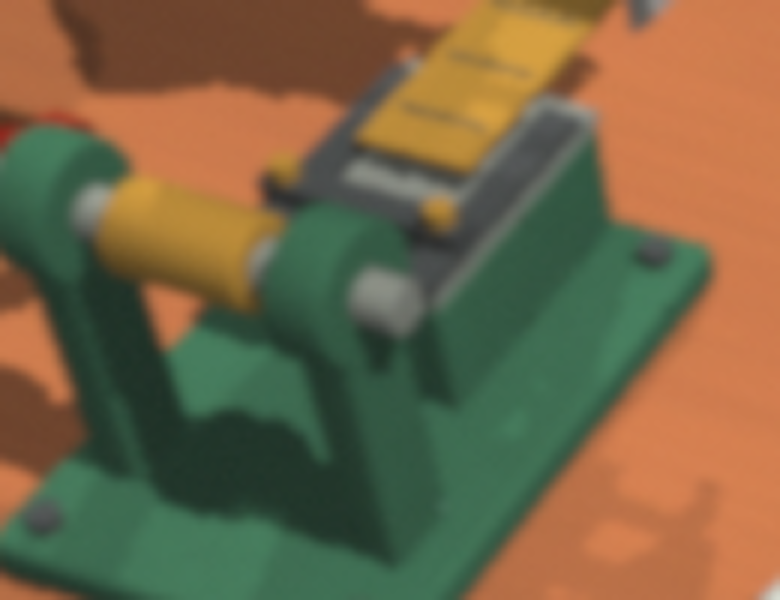

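Plate inner end (193–348, row ~203 in the zoom) sits over the channel, after parallax ~1.4 mm left of centre. Shift right by that and lower.

Emit:
play_rows(
  motion=[0, 0, 0, 0.001, 0, -0.0008, 1, 0, 0, 0, 0.002, 0, -0.0005, 1, 0, 0, 0, 0.002, 0, 0, 1, 0, 0, 0, 0, 0, 0, 1],
)

```text
clock: 16.3
eef_pos: [413.7, -222.6, 60.7]
eef_rot: [0.881, 1.567, 2.522]
wrist_force: [0.2, -0.6, -0.9]
finger_gap: 42.4
```

Run:
```python
from h import *
s,p,R=pose(); print(frame(p,RB,RY))
delta(unframe([-56,-1.0,-16.5],RB,RY),Rdown(RY)); print(s["finger_gap"])
```

```text
[-56.35  -1.42  -9.26]
t 16.3 p [ 413.69 -222.64   60.74] turn [ 0.  0. -0.] shift now-axes mm [ 7.24 -0.37  0.4 ] target-axes [ 7.24 -0.35  0.42] F [ 0.18 -0.64 -0.93] j [-0.57  0.31  1.88  0.    0.95 -2.21]
42.35648775642161
```

Emit:
play_rows(
  motion=[0, 0, 0, 0.001, 0, 0.0003, 1, 0, 0, 0, 0.001, 0, 0, 1, 0, 0, 0, 0.001, 0, 0, 1],
)

```text
clock: 16.6
eef_pos: [413.7, -222.3, 57.6]
eef_rot: [0.863, 1.568, 2.503]
wrist_force: [-0.7, 0.3, -1.7]
finger_gap: 42.2
```

Emit:
play_rows(
  motion=[0, 0, 0, 0.0008, 0, 0, 1, 0, 0, 0, 0.0008, 0, 0, 1],
)

```text
clock: 16.8
eef_pos: [413.7, -222.3, 55.9]
eef_rot: [0.872, 1.567, 2.512]
wrist_force: [-0.2, 0.8, -1.3]
finger_gap: 42.6
```

Emit:
play_rows(
  motion=[0, 0, 0, 0.0006, 0, 0, 1, 0, 0, 0, 0.0006, 0, 0, 1],
)

```text
clock: 17.0
eef_pos: [413.7, -222.3, 54.5]
eef_rot: [0.875, 1.568, 2.516]
wrist_force: [0.1, 0.3, -0.3]
finger_gap: 42.3
```

Emit:
play_rows(
  motion=[0, 0, 0, 0.0005, 0, 0, 1, 0, 0, 0, 0.0005, 0, 0, 1],
)

```text
clock: 17.2
eef_pos: [413.7, -222.3, 53.5]
eef_rot: [0.862, 1.568, 2.502]
wrist_force: [-0.4, 0.9, 0.0]
finger_gap: 42.4
```

Run:
```python
from h import *
s,p,R=pose(); print(frame(p,RB,RY),s["wrist_force"],s["moment"],R)
pt,dt=camera("top"); cv2.imwrite("pics/t10.png",cv2.resize(pt[215:295,415:495],None,fx=7.5,fy=7.5,interpolation=cv2.INTER_CUBIC))
ps,ds=camera("scene"); cv2.imwrite("pics/s10.png",cv2.resize(ps[160:260,130:260],None,fx=6,fy=6,interpolation=cv2.INTER_CUBIC))
```

```text
[-56.27  -1.12 -16.51] [-0.39  0.86  0.02] [ 0.04  0.03 -0.  ] [[-0.   -1.   -0.07]
 [ 0.   -0.07  1.  ]
 [-1.    0.    0.  ]]
```

View pics/t10.png

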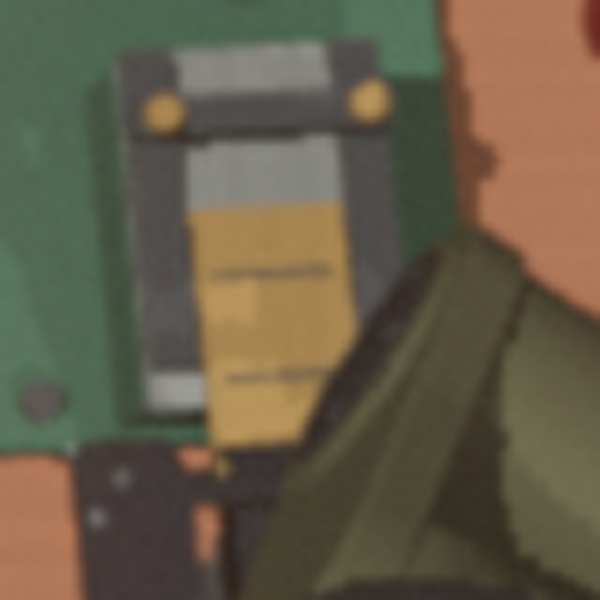

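View pics/s10.png

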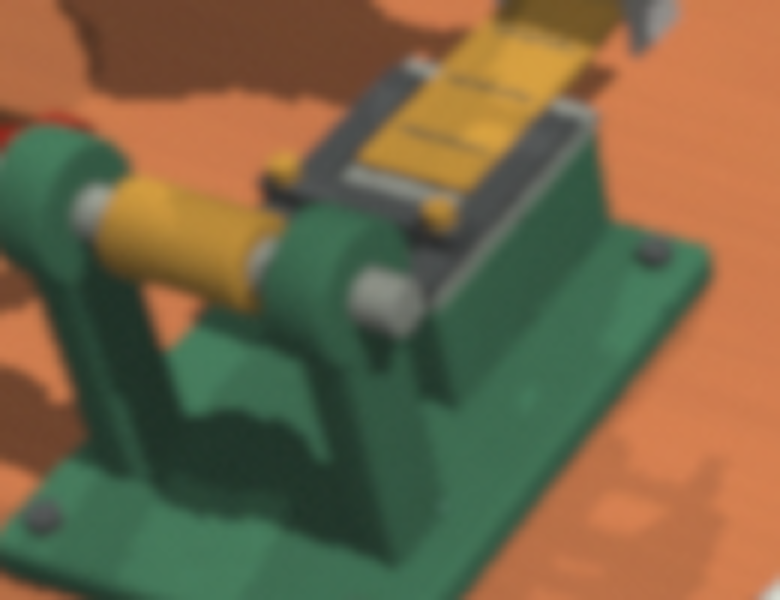

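Plate is between the guides (top zoom cols 191–345, guides at 188/345), nearly on the bed. Feel downward.

Emit:
play_rows(
  motion=[0, 0, 0, 0.0005, 0, 0, 1, 0, 0, 0, 0.0004, 0, 0, 1],
)

```text
clock: 17.5
eef_pos: [413.8, -222.4, 52.7]
eef_rot: [0.855, 1.568, 2.496]
wrist_force: [-0.1, 0.8, 0.3]
finger_gap: 42.1
```

Run:
```python
from h import *
s,p,R=pose(); print(frame(p,RB,RY),s["wrist_force"],s["moment"])
```

```text
[-56.21  -1.18 -17.33] [-0.15  0.78  0.26] [ 0.08 -0.01  0.03]
```

Emit:
play_rows(
  motion=[0, 0, 0, 0.0005, 0, 0, 1],
)

```text
clock: 17.6
eef_pos: [413.9, -222.4, 52.2]
eef_rot: [0.848, 1.568, 2.488]
wrist_force: [-0.3, 0.9, 0.7]
finger_gap: 42.1
```

Emit:
play_rows(
  motion=[0, 0, 0, 0.0005, 0, 0, 1],
)

```text
clock: 17.7
eef_pos: [413.9, -222.5, 51.8]
eef_rot: [0.846, 1.568, 2.486]
wrist_force: [-1.5, 0.2, 0.2]
finger_gap: 42.0
```

Emit:
play_rows(
  motion=[0, 0, 0, -0.0006, 0, 0, 1, 0, 0, 0, -0.0006, 0, 0, 1],
)

```text
clock: 17.9
eef_pos: [413.9, -222.4, 53.0]
eef_rot: [0.826, 1.568, 2.466]
wrist_force: [-0.3, -0.3, -0.5]
finger_gap: 42.2
```

```bash
cat > tilt.py <<'E'
from h import *
s,p,R=pose(); print(s["clock"],frame(p,RB,RY),s["wrist_force"],s["moment"],s["finger_gap"])
for cam in ["top","scene"]:
    pt,dt=camera(cam); c=cloud(cam,dt); F=frame(c,RB,RY)
    rb=pt[...,2].astype(int)-pt[...,0]
    for nm,m in [("plate",(rb>45)&(F[...,0]>-25)&(F[...,0]<70)&(abs(F[...,1]+1)<19)&(abs(F[...,2]-3)<14)),("bed",(rb<20)&(F[...,0]>-2)&(F[...,0]<73)&(abs(F[...,1]+1)<19)&(abs(F[...,2])<10))]:
        P=F[m]
        if len(P)<30: print(cam,nm,len(P)); continue
        A=np.c_[P[:,0]-30,P[:,1],np.ones(len(P))]; g=np.ones(len(P),bool)
        for _ in range(4):
            k=np.linalg.lstsq(A[g],P[g,2],rcond=None)[0]; r=P[:,2]-A@k; g=abs(r)<2.5*r[g].std()
        print(cam,nm,len(P),"slope",k[:2].round(3),"z at x=30",k[2].round(2),"std",r[g].std().round(2),"xr",P[:,0].min().round(1),P[:,0].max().round(1))
E
python3 tilt.py
```

```text
17.9 [-56.08  -1.23 -17.02] [-0.3  -0.28 -0.5 ] [ 0.04 -0.04 -0.03] 42.21159216855505
top plate 492 slope [-0.   -0.01] z at x=30 2.79 std 2.65 xr -11.6 56.9
top bed 112 slope [0.01 0.01] z at x=30 -0.66 std 2.58 xr 58.3 72.9
scene plate 471 slope [0.01 0.  ] z at x=30 5.44 std 1.19 xr -24.7 61.0
scene bed 25
```

Plate lies flat on the bed by depth. Slide inward gently.

Emit:
play_rows(
  motion=[0, 0, 0, 0, -0.002, 0, 1, 0, 0, 0, 0, -0.002, 0, 1, 0, 0, 0, 0, -0.002, 0, 1, 0, 0, 0, 0, -0.002, 0, 1],
)

```text
clock: 18.4
eef_pos: [422.5, -221.9, 53.0]
eef_rot: [0.855, 1.568, 2.495]
wrist_force: [-0.4, 0.2, -0.3]
finger_gap: 42.6
```

```bash
python3 tilt.py
```

```text
18.4 [-47.54  -1.29 -17.  ] [-0.35  0.19 -0.33] [ 0.02  0.05 -0.  ] 42.61507588352531
top plate 473 slope [-0.01 -0.02] z at x=30 2.83 std 2.43 xr -2.5 65.1
top bed 45 slope [-0.11 -0.03] z at x=30 4.26 std 2.41 xr 67.1 73.0
scene plate 520 slope [ 0.   -0.01] z at x=30 5.38 std 1.25 xr -25.0 67.3
scene bed 0
```

Emit:
play_rows(
  motion=[0, 0, 0, 0, -0.0015, 0, 1, 0, 0, 0, 0, -0.0015, 0, 1, 0, 0, 0, 0, -0.0012, 0, 1, 0, 0, 0, 0, -0.001, 0, 1],
)

```text
clock: 18.9
eef_pos: [428.1, -221.5, 53.0]
eef_rot: [0.861, 1.568, 2.501]
wrist_force: [0.8, 0.6, 0.4]
finger_gap: 42.3
```

Emit:
play_rows(
  motion=[0, 0, 0, 0, -0.0008, 0, 1, 0, 0, 0, 0, -0.0008, 0, 1],
)

```text
clock: 19.1
eef_pos: [429.8, -221.4, 53.0]
eef_rot: [0.857, 1.568, 2.498]
wrist_force: [-0.4, -0.2, 0.7]
finger_gap: 42.3
```

Emit:
play_rows(
  motion=[0, 0, 0, 0, -0.0008, 0, 1, 0, 0, 0, 0, -0.0008, 0, 1],
)

```text
clock: 19.3
eef_pos: [431.5, -221.3, 53.0]
eef_rot: [0.866, 1.568, 2.506]
wrist_force: [-0.6, 1.2, 0.4]
finger_gap: 42.4
```

Emit:
play_rows(
  motion=[0, 0, 0, 0, -0.0006, 0, 1, 0, 0, 0, 0, -0.0006, 0, 1],
)

```text
clock: 19.5
eef_pos: [432.9, -221.2, 53.0]
eef_rot: [0.86, 1.568, 2.501]
wrist_force: [-0.1, -0.3, 0.6]
finger_gap: 42.3
```

Emit:
play_rows(
  motion=[0, 0, 0, 0, -0.0006, 0, 1],
)

```text
clock: 19.6
eef_pos: [433.5, -221.1, 53.0]
eef_rot: [0.875, 1.568, 2.515]
wrist_force: [-0.9, -0.2, 1.2]
finger_gap: 42.0
```

Emit:
play_rows(
  motion=[0, 0, 0, 0, -0.0006, 0, 1],
)

```text
clock: 19.7
eef_pos: [434.1, -221.1, 53.0]
eef_rot: [0.886, 1.568, 2.526]
wrist_force: [-5.4, 0.1, 0.7]
finger_gap: 42.3
```

Run:
```python
from h import *
s,p,R=pose(); print(frame(p,RB,RY),s["wrist_force"],s["moment"])
pt,dt=camera("top"); cv2.imwrite("pics/t11.png",cv2.resize(pt[215:295,415:495],None,fx=7.5,fy=7.5,interpolation=cv2.INTER_CUBIC))
```

```text
[-35.87  -1.3  -17.  ] [-5.37  0.08  0.74] [-0.06  0.77  0.03]
```

View pics/t11.png

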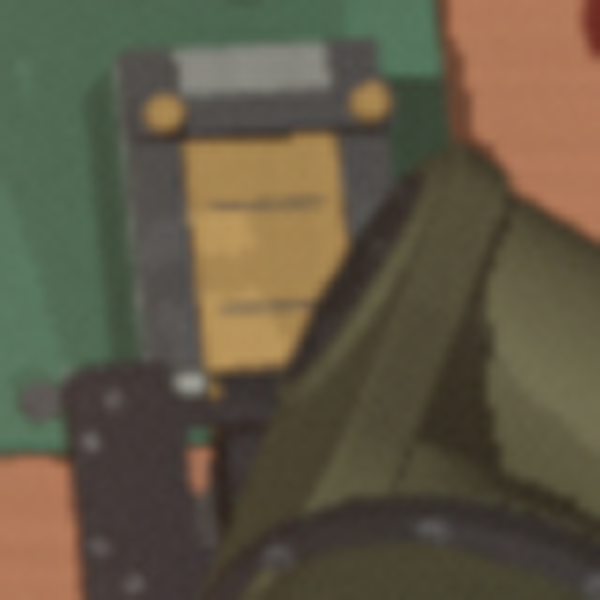

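Stop felt at 5.4 N, and the top view shows the plate flush to the crossbar (row ~135). Confirm with a light hold, then release.

Emit:
play_rows(
  motion=[0, 0, 0, 0, -0.0003, 0, 1, 0, 0, 0, 0, -0.0003, 0, 1],
)

```text
clock: 19.95
eef_pos: [434.1, -221.1, 52.9]
eef_rot: [1.076, 1.567, 2.716]
wrist_force: [-4.6, -1.2, 3.0]
finger_gap: 41.8
```

```bash
python3 tilt.py
```

```text
19.95 [-35.87  -1.26 -17.1 ] [-4.62 -1.15  2.95] [-0.07  0.84 -0.05] 41.813243201201715
top plate 411 slope [-0.01 -0.02] z at x=30 2.73 std 2.35 xr 10.1 69.9
top bed 0
scene plate 505 slope [-0.  0.] z at x=30 5.49 std 1.26 xr -24.9 67.4
scene bed 0
```

Emit:
play_rows(
  motion=[0, 0, 0, 0, 0, 0, 0, 0, 0, 0, 0, 0, 0, -0.05, 0, 0, 0, 0, 0, 0, -0.15, 0, 0, 0, 0, 0, 0, -0.3, 0, 0, 0, 0, 0, 0, -0.5, 0, 0, 0, 0, 0, 0, -0.5],
)

```text
clock: 20.65
eef_pos: [435.1, -221.0, 53.0]
eef_rot: [0.643, 1.569, 2.283]
wrist_force: [-0.7, -0.0, 0.2]
finger_gap: 70.1
```

```bash
python3 tilt.py
python3 - <<'E'
from h import *
p,d=camera("wrist"); cv2.imwrite("pics/w12.png",p)
E
```

```text
20.65 [-34.84  -1.29 -17.01] [-0.71 -0.05  0.23] [ 0.02  0.01 -0.  ] 70.0557411959627
top plate 412 slope [0.01 0.02] z at x=30 2.52 std 2.3 xr -8.7 70.0
top bed 0
scene plate 517 slope [-0. -0.] z at x=30 5.34 std 1.17 xr -24.7 67.2
scene bed 0
```

View pics/w12.png

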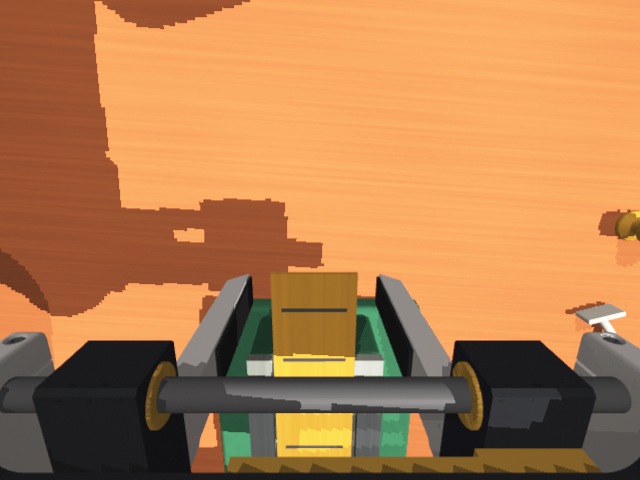

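Released; the plate (cols 272–357) is stable with its outer end sticking out. Raise straight up and back off for a final look.

Emit:
play_rows(
  motion=[0, 0, 0, -0.004, 0, 0, -0.5, 0, 0, 0, -0.008, 0, 0, -0.5, 0, 0, 0, -0.012, 0, 0, -0.5, 0, 0, 0, -0.015, 0, 0, -0.5, 0, 0, 0, -0.015, 0, 0, -0.5, 0, 0, 0, -0.015, 0, 0, -0.5, 0, 0, 0, -0.015, 0.005, 0, -0.5, 0, 0, 0, -0.015, 0.01, 0.01, -0.5, 0, 0, 0, -0.01, 0.01, 0.02, -0.5, 0, 0, 0, 0, 0.01, 0.03, -0.5, 0, 0, 0, 0, 0, 0.03, -0.5, 0, 0, 0, 0, 0, 0.03, -0.5, 0, 0, 0, 0, 0, 0.03, -0.5, 0, 0, 0, 0, 0, 0.03, -0.5, 0, 0, 0, 0, 0, 0.03, -0.5, 0, 0, 0, 0, 0, 0.01, -0.5, 0, 0, 0, 0, 0, 0, -0.5, 0, 0, 0, 0, 0, 0, -0.5],
)

```text
clock: 22.6
eef_pos: [383.9, 1.9, 182.5]
eef_rot: [-1.905, 1.555, -0.266]
wrist_force: [0.3, -0.1, -0.3]
finger_gap: 70.3
```

```bash
python3 tilt.py
python3 - <<'E'
from h import *
pt,d=camera("top"); cv2.imwrite("pics/t13.png",cv2.resize(pt[205:305,415:515],None,fx=6,fy=6,interpolation=cv2.INTER_CUBIC))
ps,d=camera("scene"); cv2.imwrite("pics/s13.png",ps); cv2.imwrite("pics/t13f.png",pt)
for n in ["plate_center","knob_a","brace","jar_lid"]: 
    for cam in ["top","scene"]: print(cam,n,[(w(cam,r["at"]).round(1),round(r["conf"],2)) for r in place_of(cam,n)])
f=lambda uv,z:frame(rays("top",uv,z),RB,RY)
print(np.r_[f([(415+191/6,205+195/6)],73)])
E
```

```text
22.6 [-70.46 224.69 112.47] [ 0.32 -0.09 -0.3 ] [ 0.04 -0.   -0.01] 70.31113854787544
top plate 744 slope [0.   0.01] z at x=30 2.59 std 2.36 xr -24.9 70.0
top bed 0
scene plate 517 slope [ 0. -0.] z at x=30 5.37 std 1.22 xr -24.5 68.2
scene bed 0
top plate_center [(array([ 484.3, -219.7,   71.4]), 0.65)]
scene plate_center [(array([ 484.8, -218.4,   74. ]), 0.56), (array([ 465.8, -223.2,   77.6]), 0.48)]
top knob_a [(array([597.5, 262.7,  67.2]), 0.4)]
scene knob_a [(array([398. ,   0.4,   1.1]), 0.48), (array([593.3, 264.7,  71.4]), 0.46)]
top brace [(array([491.1,   2.8,   1.2]), 0.52)]
scene brace [(array([490.9,  -1.7,   2. ]), 0.51)]
top jar_lid [(array([587.7,  -0.8,   0.5]), 0.93), (array([ 464.4, -217.7,   64.8]), 0.31)]
scene jar_lid [(array([587.9,  -1.7,   2.6]), 0.98), (array([394.4,   0.3,   1.3]), 0.27)]
[[66.95  5.16  3.  ]]
```

View pics/t13.png

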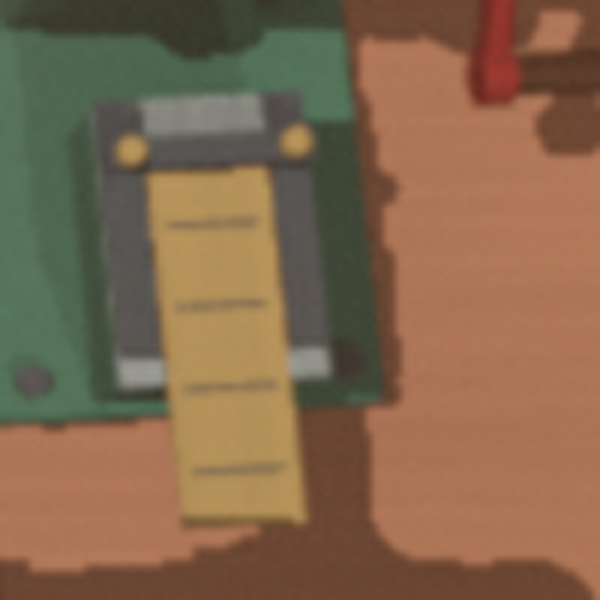

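View pics/s13.png

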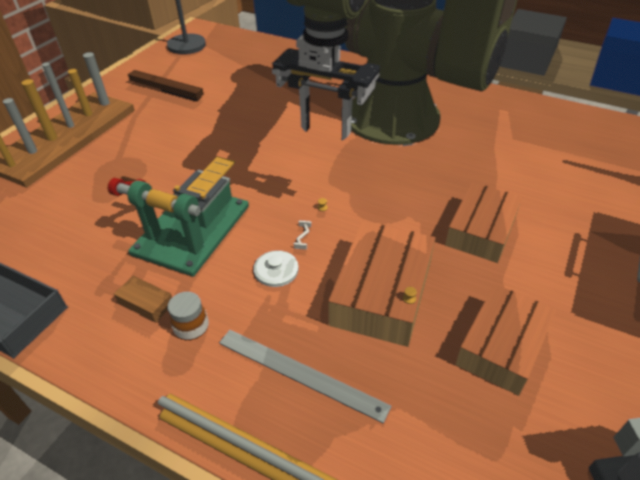

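Top view: the inner end (row ~168) is flush with the stop, and the outer end at row ~522 sticks out about 50 mm. It lies between the guides, bystanders are unmoved, and the arm is clear. Handing in.

```bash
python3 -c "
from cell import *
print(sign_off(), read_state()['clock'])"
```

```text
the job is handed in; nothing more can be done
the job is handed in; nothing more can be done
```

The plate is seated in the rig against the stop, and the job was handed in at about 23 s of the 72 s allowed.

- **Sliding it out:** I dragged the plate along the channel with the closed fingertips at about 5–7 N (10.6 N at first touch), until it overhung the step by about 43 mm.
- **Pinching and carrying:** I pinched the overhanging end across its 44 mm width, with the tool pointing down and a 55 N grip. I then carried it to the rig and lowered it between the guides.
- **Seating it:** I slid it in small steps until the stop was felt at about 5 N. A second light push moved it no further, so I let go and withdrew.

**Last checks:**
- The top camera shows the plate flat, between the guides and flush with the stop. About 50 mm sticks out in front.
- The arm was well clear, with wrist force near zero.
- The two knobs, the brace and the jar lid were measured again, and any shifts were within the networks' error. The straightedge, compound jar and wood block were only checked by eye in the scene picture.

**Disagreements:**
- The top and scene depth readings of the plate's height differed by about 3 mm, likely calibration.
- The landing on the bed was too soft to show clearly in the force reading. I confirmed it from the plate's slope and height in the depth images.

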